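Set the dial thermometer to the depth of the milk pan

TASK

The dial thermometer hangs by its clip on the rim of the mug. Move it over to the steel milk pan: hang the clip on the pan's rim, clear of the handle, with the stem inside, and let go so that it hangs freely with its foot still off the bottom. Then press the dial gently straight down, so that the stem slides through the clip until the foot stands on the bottom of the pan, and leave the pan, the mug and the things around where they are.

Things in the scene. Friction and masses are not known exactly. Their poses are not given: they have to be found in the camera images.
- thermometer: Steel clip of the dial thermometer (110 g with the probe it carries). Origin: under its fold, on the line that rests on a rim; z up along the stem, +x from the rim to the stem, into the vessel; y along the rim. Stem in a 10 mm sleeve at x = +13.5 mm, 9 mm above to 9 mm below the fold. Starts on the mug's near side, leaning a few degrees; on the pan it leans inwards up to 12 degrees until pressed.
- clip_leg (a point): Point on the clip's outer leg, 5 mm outside the fold's middle, 20 mm below it. The leg (22 mm wide along y) goes 27 mm down at x = -5 mm, then flares away from the wall for 12 mm more; the inner tongue (8 mm wide) goes 10 mm down at x = +5 mm, then flares the other way for 9 mm. Gap between them 8.4 mm, at the flared mouth about 18 mm.
- dial (a point): Middle of the top of the probe's dial: a flat round steel head, white face up, 50 mm wide and 16 mm high with vertical sides; z up along the stem. It can be gripped by its sides from above, and pressed anywhere on top. Friction of the stem in the clip carries its weight.
- foot (a point): Middle of the underside of the probe's foot, 141 mm straight below dial along the stem. The foot is a guard 15 mm wide on the 6 mm stem; from foot to the dial's underside it is 125 mm.
- probe (a joint): How far the probe is pushed down through the clip (m). At 0 the foot is 42 mm below the clip's fold and the dial's top 99 mm above it; foot and dial sink by the joint's value; stop at 0.056. Starts at 0 to 0.018; on the pan's floor about 0.050. Held by 3.5 N of friction (pushing it takes 4 to 8 N, as it leans), no spring: it stays where it is pushed.
- pan: Steel milk pan, 0.7 to 1 kg, loose on a cork trivet 180 mm wide and 11 mm high. Origin: centre of its underside; z up; +x towards the handle. 140 mm wide outside, wall 3 mm (inner radius 67), rim level 98 mm above the origin, floor 6 mm above it. The handle leaves the wall 74 mm up with a 36 mm wide bracket and runs out to x = 0.22 m, rising slightly; black grip.
- the_mug: White dotted mug, loose, 0.36 kg, 82 mm wide and 91 mm high. Origin on its underside; the middle of the bowl is 17 mm from it along +y, the ear points along -y. Wall about 5 mm at the rim. (Another such mug stands far off at the left; it plays no part.)
- lemon: Bystander: lemon, 83 x 58 mm, origin at its underside.
- twist_timer: Bystander: red wind-up timer, 64 mm wide, 52 mm high, origin at its underside.
- wooden_spoon: Bystander: wooden spoon, 315 mm long, lying between pan and mug, pointing away from the robot, origin in its middle on its underside.
Things that resemble listed ones, but are neither listed nor needed, are in the scene too. Of the things that look like the thermometer, the smallest one is meant.

How it is judged:
By the outcome, as a careful person would: the job done as asked, in the order asked, and still so for the second after the job is handed in, with the robot touching nothing.
It also fails if it takes over 51 s, if anything falls off the work surface, if the arm or the gripper's body presses on something with over 40 N, if the wrist force passes 120 N, or if a joint passes its speed limit or range.

ROBOT

A 6-joint arm with a two-finger parallel gripper is mounted at the origin on a cart in front of the work surface, level with it; the furniture and walls round the work are solid. World frame = base frame: x ahead of the robot, y to its left, z up, the work surface at z = 0. Lengths are in mm, angles in rad, forces in N, time in s.
With the tool pointing down it reaches from about 350 to 875 mm from the base axis. Payload 4.2 kg.
Tool frame: the origin (TCP) lies at the very end of the fingers, on their centre line; the grasp point (between the pads) lies 19 mm behind it (pinch_z is the distance from the TCP to the grasp point, in mm); z points along the fingers, y is the line along which they close (so a half turn about z gives the same grasp; the last joint's range is limited). The gripper opens to 85 mm and grips with 20 to 120 N. Pads are 22 mm wide; open, the fingers measure 114 mm over their backs; the gripper's body (76 mm by 85 mm) begins 54 mm behind the grasp point. The pads swing forward as they close: fully open they stand 13 mm farther back than shut.
Start: joints at [1.44, 0.385, 0.008, 0, -1.194, -0.259], TCP at [237.469, 578.107, 202.112] pointing down, gripper open.
Joint ranges: [-3.14, 3.14], [-1.21, 2.06], [-1.07, 1.41], [-3.16, 2.05], [-2.99, -0.16], [-3.1, 3.1]. Speed limits (rad/s): [2.79, 2.79, 3.14, 3.14, 3.14, 3.14].

INTERFACE

Orientations are given as a unit quaternion [x, y, z, w].
In Python, from bench import * gives the robot as it stands.
- The arm moves only by the tool arm_command, never from a script. Its argument "steps" is one flat list of numbers, 4 for each row, row after row: the shift along the tool's x, y, z in m, then the turn about the tool's z in rad. In form: [tx, ty, tz, roll, tx, ty, tz, roll, ...]. A call has 1 to 20 rows; each row shifts and turns the commanded pose from where the row before left it, along the tool's axes as they then stand; what a row does not reach is not made up. A row lasts 1/8 s, in which the tool goes at most 62.5 mm and 10.7 degrees, less where a joint would pass 70% of its speed; a pose out of reach is approached as far as the arm can. A call with a gripper value outside its range is refused whole. "grip" is the finger opening in m, from 0 to 0.0854, set as the call begins (left out, the last holds). The fingers move at their own pace and stop on an object; the grip force is fixed at half the most. Time passes only in rows, so rows that do not move let the fingers close. It gives the time, the measured TCP pose, the force, the opening and the grip force at its end, in the units of the state.
- read_state(): the state, without advancing time (a new reading comes with each control period).
- get_image(name): name is "scene" or "top"; returns the picture (480x640x3 uint8, red, green, blue); there is no depth.
- get_calibration(name): a dict with "camera_matrix" (3x3 intrinsics, pixels), "cam_to_world" (4x4, takes a point from camera to world coordinates). Camera axes: x right, y down, z forward; pixel columns grow to the right and rows downward; lengths in mm; the calibration is good to about 2 mm. A picture is of the moment at which its call begins. get_calibration takes no time and is no camera call.
- job_done(): hands the job in; it is judged then, once.
The state is a dict: "clock": time; "joints": joint angles; "joint_vel": joint speeds; "joint_efforts": joint torques, N m; "position": TCP position; "ee_rot": TCP orientation; "contact_force": force on the tool from outside, world axes, zero at the start; "wrist_torque": the same for the moment, N m; "gripper_width": finger opening in mm; "grasp_force": force on a finger pad.
Only numpy, scipy, OpenCV 4.12 (cv2) and the standard library are available. Lean on these libraries where they do the work, as an engineer would, in place of code of your own. Each camera call takes 0.05 s, during which the arm holds its last target. There are 200 camera calls.

## Working session

There is one attempt and no reset: what is moved stays moved. The work goes in short steps, Python scripts to look and compute and a tool call to move; the robot and the scene stay as the last step left them, time stands still between calls to the robot, and variables do not carry over. Pictures are saved under pics/ and viewed, at most 10 in all, crops included, and the job is handed in when it is done.

Besides the shell and the picture viewer there is one more tool, called after "Call:" by a JSON object that holds its "fn" and its "kwargs", one argument or row to a line. arm_command: Moves the arm, as the interface text tells. Its arguments: {"type":"object","properties":{"steps":{"type":"array","items":{"type":"number"}},"grip":{"type":"number"}},"required":["steps"]}

```bash
mkdir -p pics; ls
python3 - <<'E'
from bench import *
import cv2
for n in("scene","top"):
    cv2.imwrite(f"pics/{n}0.png",get_image(n)[:,:,::-1]); c=get_calibration(n); print(c)
s=read_state(); print({k:s[k] for k in("clock","position","ee_rot","contact_force","gripper_width")})
E
```

```text
pics
{'camera_matrix': array([[436.32434185,   0.        , 321.71522542],
       [  0.        , 436.32434185, 235.10518905],
       [  0.        ,   0.        ,   1.        ]]), 'cam_to_world': array([[ 4.93521852e-01, -4.19599887e-01,  7.61821578e-01,
        -2.36793493e+02],
       [-8.69706198e-01, -2.45017740e-01,  4.28459375e-01,
        -4.83470908e+02],
       [ 6.87829585e-03, -8.74015013e-01, -4.85850231e-01,
         6.10378711e+02],
       [ 0.00000000e+00,  0.00000000e+00,  0.00000000e+00,
         1.00000000e+00]])}
{'camera_matrix': array([[529.36143304,   0.        , 311.79879239],
       [  0.        , 529.36143304, 235.35976657],
       [  0.        ,   0.        ,   1.        ]]), 'cam_to_world': array([[-2.82051581e-01, -9.00383511e-01,  3.31295094e-01,
         1.38559156e+02],
       [-9.59397488e-01,  2.64040889e-01, -9.91910734e-02,
         4.46570632e+01],
       [ 1.83455602e-03, -3.45820680e-01, -9.38298829e-01,
         1.14512741e+03],
       [ 0.00000000e+00,  0.00000000e+00,  0.00000000e+00,
         1.00000000e+00]])}
{'clock': 0.1, 'position': array([237.25793418, 577.58822575, 201.13723957]), 'ee_rot': array([ 9.81053249e-01, -1.93735828e-01, -1.46070262e-04,  9.64674343e-04]), 'contact_force': array([ 0.14789305, -0.59894513, -0.69763564]), 'gripper_width': 85.60883900444321}
```

View pics/scene0.png

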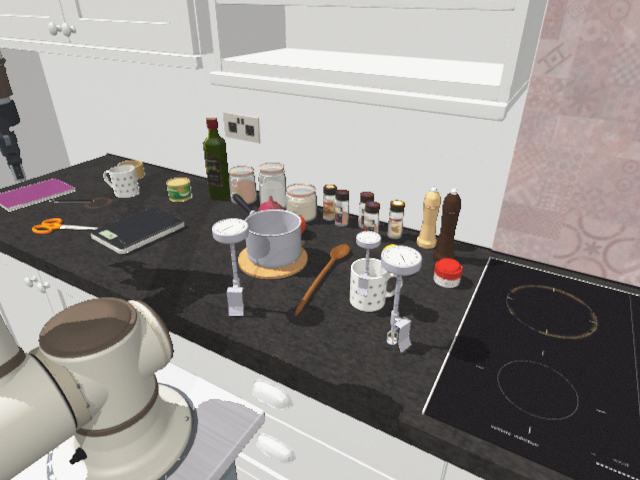

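View pics/top0.png

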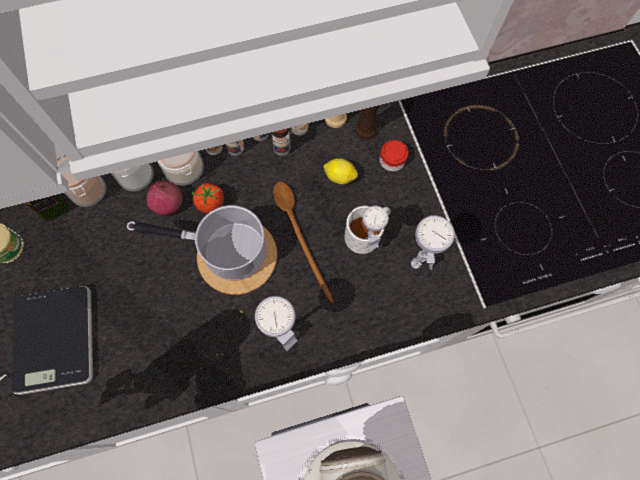

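The scene view shows the small thermometer on the mug (dial at 369,240), two larger lookalikes (230,232 and 402,260), and the pan (273,240). In the top view its dial is at (376,218), the pan rim around (230,235), and the mug at (363,230).

```bash
cat > h.py <<'E'
from bench import *
import numpy as np, cv2
C={n:get_calibration(n) for n in("scene","top")}
def ray(n,p):
    K,T=np.array(C[n]["camera_matrix"]),np.array(C[n]["cam_to_world"])
    d=T[:3,:3]@np.linalg.inv(K)@np.array([p[0],p[1],1.]); return T[:3,3],d/np.linalg.norm(d)
def tri(ps,pt):
    (a,u),(b,v)=ray("scene",ps),ray("top",pt)
    s=np.linalg.lstsq(np.c_[u,-v],b-a,rcond=None)[0]
    p,q=a+s[0]*u,b+s[1]*v; return (p+q)/2,np.linalg.norm(p-q)
def onz(n,p,z):
    o,d=ray(n,p); return o+d*(z-o[2])/d[2]
def proj(n,P):
    K,T=np.array(C[n]["camera_matrix"]),np.array(C[n]["cam_to_world"])
    c=np.linalg.inv(T)@np.r_[P,1]; u=K@c[:3]; return u[:2]/u[2]
def crop(n,x0,y0,x1,y1,k,img=None):
    im=cv2.imread(n) if img is None else img
    return cv2.resize(im[y0:y1,x0:x1],None,fx=k,fy=k,interpolation=cv2.INTER_CUBIC)
E
python3 - <<'E'
from h import *
a=crop("pics/scene0.png",330,220,430,320,4); b=crop("pics/top0.png",330,180,430,280,4)
c=crop("pics/scene0.png",230,190,330,240,4); d=crop("pics/top0.png",180,190,280,240,4)
cv2.imwrite("pics/c0.png",np.vstack([np.hstack([a,b]),np.hstack([c,d])]))
print(tri((369,240),(376,218)))
E
```

```text
(array([ 481.11451023, -190.32679389,  172.35762681]), np.float64(0.8485675578578089))
```

View pics/c0.png

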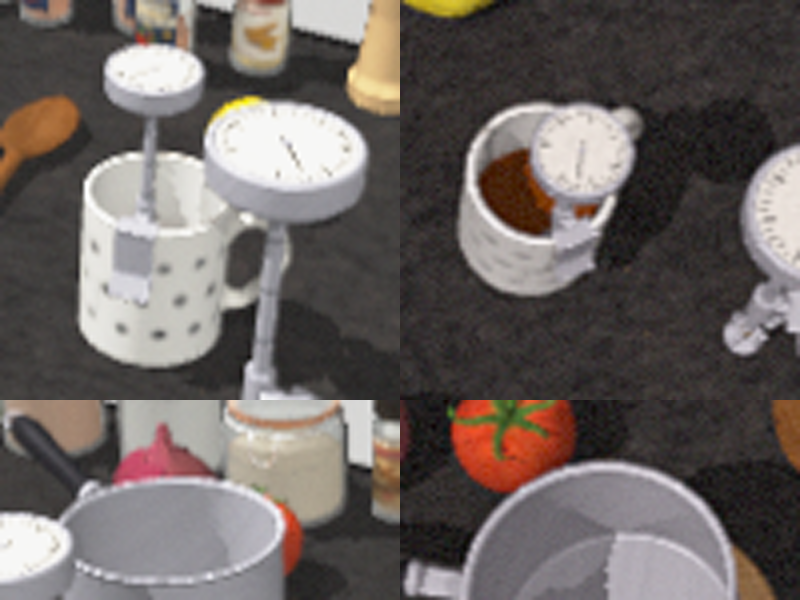

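Run:
```python
from h import *
from scipy.optimize import least_squares
S=lambda x,y:(330+(x-1.5)/4,220+(y-1.5)/4); T=lambda x,y:(330+(x-401.5)/4,180+(y-1.5)/4)
PS=lambda x,y:(230+(x-1.5)/4,190+(y-401.5)/4); PT=lambda x,y:(180+(x-401.5)/4,190+(y-401.5)/4)
for nm,a,b in[("dial",(155,72),(581,151)),("legBL",(113,290),(556,280)),("legBR",(146,302),(594,264)),("foldL",(118,222),(553,232)),("foldR",(158,220),(598,215))]:
    p,e=tri(S(*a),T(*b)); print(nm,p.round(1),e.round(1))
pt=[PT(*q) for q in[(468,570),(490,520),(530,480),(595,463),(660,477),(705,510),(733,560)]]
ps=[PS(*q) for q in[(72,530),(100,495),(175,479),(240,487),(280,510),(285,540),(265,565),(200,580),(120,572),(80,555)]]
mt=[T(*q) for q in[(467,165),(480,128),(530,103),(470,190),(500,222),(530,235),(617,180)]]
ms=[S(*q) for q in[(82,195),(100,165),(150,153),(222,195),(90,212)]]
def fit(P,n,z):
    X=np.array([onz(n,p,z)[:2] for p in P]); r=least_squares(lambda v:np.hypot(*(X-v[:2]).T)-v[2],[*X.mean(0),60]); return r.x.round(1),np.abs(r.fun).max().round(1)
for z in(104,109,114): print("pan",z,fit(pt,"top",z),fit(ps,"scene",z))
for z in(88,91,94): print("mug",z,fit(mt,"top",z),fit(ms,"scene",z))
# handle direction
g=[onz("top",p,z) for p,z in(((190,235),90),((130,227),100))]; print(g)
```

```text
dial [ 481.8 -187.9  176.7] 0.0
legBL [ 458.4 -181.1   52.4] 1.8
legBR [ 459.7 -202.    52.5] 2.7
foldL [ 472.  -178.5   88.3] 3.6
foldR [ 471.  -201.8   98.4] 4.4
pan 104 (array([553. , 101.2,  70.3]), np.float64(1.9)) (array([559. , 100.6,  69.6]), np.float64(4.8))
pan 109 (array([551. , 100.9,  70. ]), np.float64(1.9)) (array([551.1,  94.8,  68.9]), np.float64(4.7))
pan 114 (array([549. , 100.6,  69.6]), np.float64(1.9)) (array([543.3,  89. ,  68.2]), np.float64(4.7))
mug 88 (array([ 509.7, -185.8,   39.7]), np.float64(1.3)) (array([ 505.9, -180.6,   38.8]), np.float64(1.3))
mug 91 (array([ 508.7, -185.2,   39.6]), np.float64(1.3)) (array([ 501.6, -182.4,   38.5]), np.float64(1.3))
mug 94 (array([ 507.6, -184.5,   39.5]), np.float64(1.3)) (array([ 497.4, -184.1,   38.3]), np.float64(1.3))
[array([584.67980654, 181.11587733,  90.        ]), array([633.85498141, 297.83117621, 100.        ])]
```

Run:
```python
from h import *
print(tri((230,231),(275,315)),tri((402,260),(436,234)))
print(tri((235,302),(289,340)), tri((396,340),(418,263)))
```

```text
(array([344.67188186,  52.88395926, 190.90221648]), np.float64(3.802244075062179)) (array([ 410.00460593, -285.14051605,  193.45013746]), np.float64(0.5895575388615809))
(array([320.37307462,  39.09075372,  33.90332072]), np.float64(2.1403283713192143)) (array([ 411.67519927, -288.81766762,    3.8350149 ]), np.float64(4.03606183152726))
```

Call:
{"fn": "arm_command", "kwargs": {
  "steps": [0,0,-0.01,0.169,0,0,-0.01,0.169,0,0,-0.01,0.169,0,0,-0.01,0.169,0,0,-0.01,0.169,0,0,-0.01,0.169,0,0,-0.01,0.168],
  "grip": 0.085
}}

```text
clock: 0.98
position: [237.3, 577.8, 271.8]
ee_rot: [-0.705, 0.709, -0.0, -0.001]
contact_force: [0.1, -0.2, 0.1]
gripper_width: 85.0
grasp_force: 0.0
```

Call:
{"fn": "arm_command", "kwargs": {
  "steps": [0.048,-0.0153,0,0,0.048,-0.0153,0,0,0.048,-0.0153,0,0,0.048,-0.0153,0,0,0.048,-0.0153,0,0,0.048,-0.0153,0,0,0.048,-0.0153,0,0,0.048,-0.0153,0,0,0.048,-0.0153,0,0,0.048,-0.0153,0,0,0.048,-0.0153,0,0,0.048,-0.0153,0,0,0.048,-0.0153,0,0,0.048,-0.0153,0,0,0.047,-0.0153,0,0,0.047,-0.0153,0,0,0,0,0,0]
}}

```text
clock: 3.1
position: [481.5, -190.5, 270.7]
ee_rot: [-0.705, 0.709, 0.001, -0.001]
contact_force: [0.6, 0.7, -1.0]
gripper_width: 85.1
grasp_force: 0.0
```

Call:
{"fn": "arm_command", "kwargs": {
  "steps": [0.0,0,0.02,0,0,0,0.02,0,0,0,0.02,0,0,0,0.02,0,0,0,0.015,0,0,0,0.014,0,-0.002,0,0.014,0,0,0,0,0]
}}

```text
clock: 4.1
position: [480.8, -185.9, 148.0]
ee_rot: [-0.707, 0.707, 0.001, -0.001]
contact_force: [0.3, 0.6, 0.8]
gripper_width: 84.9
grasp_force: 0.0
```

Run:
```python
from h import *
a=cv2.cvtColor(get_image("scene"),4);b=cv2.cvtColor(get_image("top"),4)
cv2.imwrite("pics/c1.png",np.hstack([crop(0,320,190,420,310,4,a),crop(0,320,150,420,270,4,b)]))
```

```text
(no output)
```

View pics/c1.png

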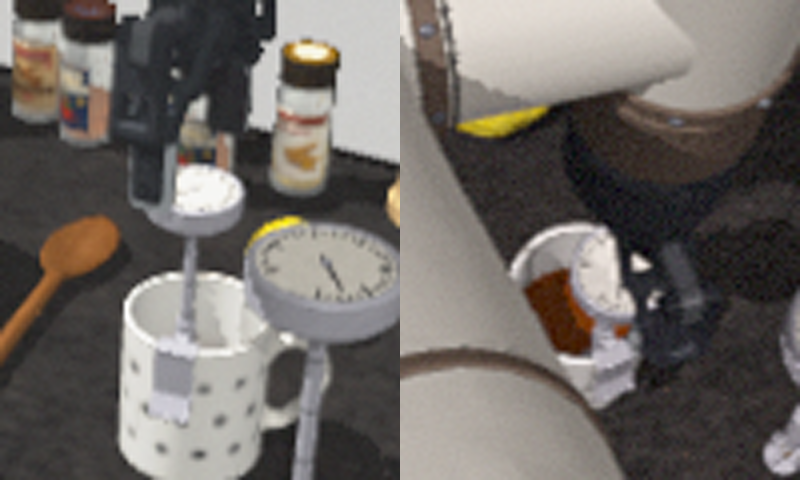

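The two fingers straddle the dial: in the scene crop the near finger is at (150,170) and the dial at (200,185). I'll close now.

Call:
{"fn": "arm_command", "kwargs": {
  "steps": [0,0,0,0,0,0,0,0,0,0,0,0,0,0,0,0,0,0,0,0,0,0,0,0,0,0,0,0,0,0,0,0],
  "grip": 0.03
}}

```text
clock: 5.2
position: [481.6, -186.1, 149.1]
ee_rot: [-0.707, 0.707, -0.0, 0.0]
contact_force: [1.3, 0.4, 2.7]
gripper_width: 30.0
grasp_force: 1.4
```

Run:
```python
from h import *
a=cv2.cvtColor(get_image("scene"),4)
s=read_state();print(s["contact_force"],s["wrist_torque"],s["position"])
cv2.imwrite("pics/c2.png",crop(0,320,190,420,310,5,a))
```

```text
[1.52082748 0.63746191 3.14756727] [ 0.02381917 -0.32505657  0.02480235] [ 481.50145282 -186.13047622  149.09630626]
```

View pics/c2.png

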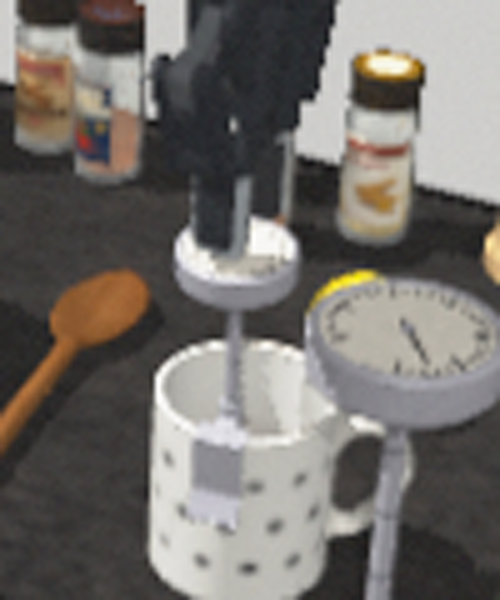

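Run:
```python
from h import *
for z in (149,155,160,165,170,177): print(z,proj("scene",[464,-186,z]).round(1),proj("scene",[482,-188,z]).round(1))
s=read_state();print({k:v for k,v in s.items()})
```

```text
149 [363.1 253. ] [367.7 249.3]
155 [363.2 250.5] [367.8 246.8]
160 [363.4 248.3] [368.  244.7]
165 [363.5 246.2] [368.1 242.6]
170 [363.6 244.1] [368.3 240.5]
177 [363.8 241. ] [368.5 237.5]
{'clock': 5.25, 'joints': array([-5.41269472e-02,  2.48148478e-01, -3.34824100e-01,  3.08062689e-05,
       -9.87862808e-01,  5.31866325e-02]), 'joint_vel': array([-0.00061154,  0.00037834,  0.00069702,  0.00238733, -0.00081457,
       -0.00049071]), 'joint_efforts': array([-2.19076085e-01, -2.88936532e+01,  1.53499013e+01,  3.31731498e+00,
       -3.70705677e-01, -3.04408721e-03]), 'position': array([ 481.50145282, -186.13047622,  149.09630626]), 'ee_rot': array([-7.06780250e-01,  7.07433161e-01,  5.93813038e-06, -2.26163304e-05]), 'contact_force': array([1.52082748, 0.63746191, 3.14756727]), 'wrist_torque': array([ 0.02381917, -0.32505657,  0.02480235]), 'grasp_force': 1.3759685065451777, 'gripper_width': 29.860238711918562}
```

The fingers have closed above the dial and pushed it down by about 6 mm. In the crop, the near tip at (222,250) rests on the face. The tips are about 20 mm higher than I assumed, so I'll rise, open and go lower.

Call:
{"fn": "arm_command", "kwargs": {
  "steps": [0,0,-0.02,0,0,0,-0.02,0]
}}

```text
clock: 5.5
position: [479.8, -185.8, 188.2]
ee_rot: [-0.707, 0.708, 0.002, -0.001]
contact_force: [0.6, -0.3, 0.0]
gripper_width: 30.4
grasp_force: 0.0
```

Call:
{"fn": "arm_command", "kwargs": {
  "steps": [0,0,0,0,0,0,0,0,0,0,0,0,0,0,0,0,0,0,0,0,0,0,0.02,0,0,0,0.02,0,0,0,0.013,0,0,0,0.013,0,0,0,0,0],
  "grip": 0.085
}}

```text
clock: 6.75
position: [480.9, -186.1, 122.2]
ee_rot: [-0.707, 0.707, 0.001, -0.001]
contact_force: [0.0, -0.1, -0.3]
gripper_width: 84.8
grasp_force: 0.0
```

Run:
```python
from h import *
a=cv2.cvtColor(get_image("scene"),4);b=cv2.cvtColor(get_image("top"),4)
cv2.imwrite("pics/c3.png",np.hstack([crop(0,320,190,420,310,4,a),crop(0,320,150,420,270,4,b)]))
```

```text
(no output)
```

View pics/c3.png

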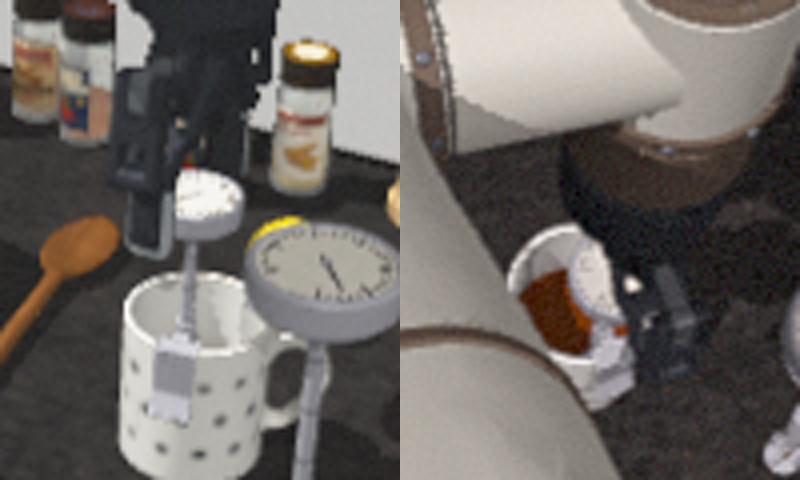

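With the fingers open, the near tip is at crop (148,255), z about 161. I'll go 10 mm lower and close.

Call:
{"fn": "arm_command", "kwargs": {
  "steps": [0,0,0.01,0,0,0,0,0]
}}

```text
clock: 7.1
position: [480.9, -186.0, 112.4]
ee_rot: [-0.707, 0.708, 0.001, -0.0]
contact_force: [0.4, 0.4, -0.4]
gripper_width: 85.4
grasp_force: 0.0
```

Call:
{"fn": "arm_command", "kwargs": {
  "steps": [0,0,0,0,0,0,0,0,0,0,0,0,0,0,0,0,0,0,0,0,0,0,0,0,0,0,0,0],
  "grip": 0.035
}}

```text
clock: 7.98
position: [481.7, -186.2, 113.4]
ee_rot: [-0.707, 0.707, -0.0, 0.0]
contact_force: [0.9, -0.1, 1.4]
gripper_width: 48.3
grasp_force: 61.5
```

Call:
{"fn": "arm_command", "kwargs": {
  "steps": [0,0,-0.005,0,0,0,-0.005,0,0,0,-0.005,0,0,0,-0.005,0,0,0,-0.01,0,0,0,-0.01,0,0,0,-0.015,0,0,0,-0.02,0,0,0,-0.02,0,0,0,-0.02,0,0,0,-0.015,0,0,0,0,0]
}}

```text
clock: 9.48
position: [482.2, -186.2, 244.6]
ee_rot: [-0.707, 0.707, -0.001, 0.001]
contact_force: [0.3, 0.5, -1.3]
gripper_width: 48.6
grasp_force: 62.1
```

Run:
```python
from h import *
a=cv2.cvtColor(get_image("scene"),4);b=cv2.cvtColor(get_image("top"),4)
cv2.imwrite("pics/c4.png",np.hstack([crop(0,320,150,420,300,4,a),crop(0,320,120,420,270,4,b)]))
```

```text
(no output)
```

View pics/c4.png

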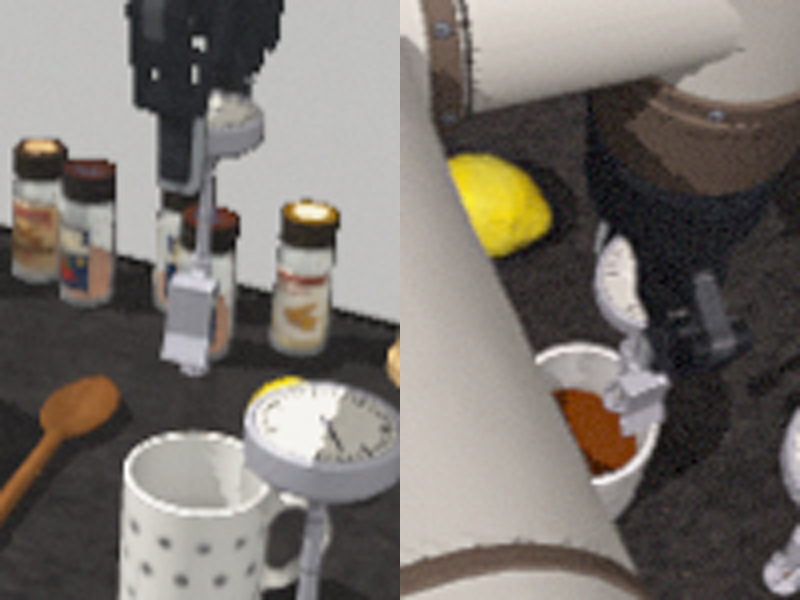

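Lifted cleanly: the clip hangs vertical at scene crop (190,320), and the mug is still standing. I'll carry it over to the pan's near side.

Call:
{"fn": "arm_command", "kwargs": {
  "steps": [-0.012,0,0,0,-0.026,-0.001,0,0,-0.026,-0.001,0,0,-0.026,-0.001,0,0,-0.026,-0.001,0,0,-0.026,-0.002,0,0,-0.026,-0.002,0,0,-0.026,-0.002,0,0,-0.026,-0.002,0,0,-0.026,-0.002,0,0,-0.026,0,0,0,-0.014,0,0,0,0,0,0.03,0,0,0,0.02,0,0,0,0,0,0,0,0,0]
}}

```text
clock: 11.58
position: [496.4, 99.9, 193.9]
ee_rot: [-0.707, 0.707, -0.0, 0.0]
contact_force: [0.3, 0.4, -0.4]
gripper_width: 48.7
grasp_force: 62.2
```

Run:
```python
from h import *
a=cv2.cvtColor(get_image("scene"),4);b=cv2.cvtColor(get_image("top"),4)
cv2.imwrite("pics/s5.png",a);cv2.imwrite("pics/t5.png",b)
cv2.imwrite("pics/c5.png",np.hstack([crop(0,220,160,320,290,4,a),crop(0,190,180,290,310,4,b)]))
```

```text
(no output)
```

View pics/c5.png

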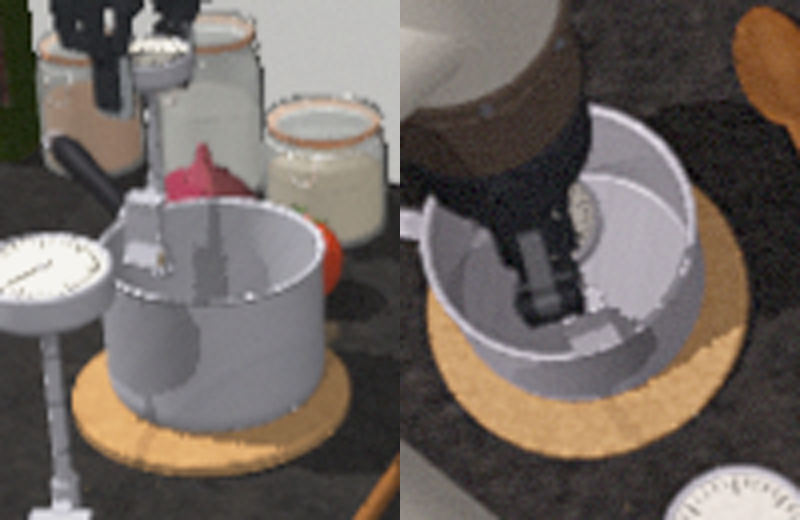

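Run:
```python
from h import *
from scipy.optimize import least_squares
S=lambda x,y:(220+(x-1.5)/4,160+(y-1.5)/4); T=lambda x,y:(190+(x-401.5)/4,180+(y-1.5)/4)
pt=[T(*q) for q in[(425,250),(595,105),(650,135),(690,200),(692,250),(672,300),(640,328),(560,360),(500,347),(450,308)]]
ps=[S(*q) for q in[(105,268),(120,285),(170,302),(230,305),(290,290),(322,262),(322,230),(290,207),(230,199)]]
def fit(P,n,z):
    X=np.array([onz(n,p,z)[:2] for p in P]); r=least_squares(lambda v:np.hypot(*(X-v[:2]).T)-70,[*X.mean(0)]); return r.x.round(1),np.abs(r.fun).max().round(1)
for z in(106,109,112): print(z,fit(pt,"top",z),fit(ps,"scene",z))
for nm,a,b in[("BL",(125,262),(580,352)),("BR",(168,275),(628,328))]:
    print(nm,tri(S(*a),T(*b)))
i=lambda n,P:(lambda u:((u[0]-220)*4+1.5,(u[1]-160)*4+1.5) if n=="scene" else ((u[0]-190)*4+401.5,(u[1]-180)*4+1.5))(proj(n,P))
for nm,P in dict(foldL=(483,110,173),foldR=(483,88,173),BL=(472,110,134),BR=(472,88,134),dial=(496.5,99,252)).items(): print(nm,np.round(i("scene",P)),np.round(i("top",P)))
# light-pixel mask of leg in top crop
b=cv2.imread("pics/t5.png").astype(int); g=b[255:275,228:252].sum(2)//3; print(g)
```

```text
106 (array([550.5, 100.4]), np.float64(2.0)) (array([552.5,  98.5]), np.float64(4.4))
109 (array([549.4, 100.3]), np.float64(1.7)) (array([547.9,  95.2]), np.float64(3.9))
112 (array([548.4, 100.2]), np.float64(1.5)) (array([543.3,  92. ]), np.float64(3.4))
BL (array([472.86849108, 105.461827  , 131.84243631]), np.float64(2.550445803930599))
BR (array([479.87947724,  79.72628242, 126.94078495]), np.float64(2.750064451114469))
foldL [127. 190.] [553. 313.]
foldR [157. 198.] [598. 301.]
BL [120. 257.] [570. 357.]
BR [150. 266.] [613. 345.]
dial [147.  58.] [544. 225.]
[[ 92  80  51  41  40  39  25  38 119 182 192 192 174 167 176 177 176 176
  177 177 177 173 175 173]
 [ 73  69  38  33  27  33  19  34 111 181 198 187 194 148 158 171 170 176
  177 176 176 175 175 173]
 [ 66  63  43  32  25  26  21  29 110 173 206 155 125 110 110 104 112 165
  178 177 177 177 172 175]
 [ 46  41  35  39  58  73  53  57  98 106 125 117 111 114 105 100 107 155
  172 180 176 172 177 171]
 [ 35  30  58 106 125 145 111 111 118 112 115 112 116 115 106 103 104 106
  114 159 138 157 167 143]
 [ 58  72 113 181 162 
[... 793 characters left out ...]
45 149 159 172 176 164 158 166 159 129  99  98  90  91  91  90  89
   86  80  83  76  77  74]
 [198 200 202 196 179 149 131 112  98 100 100  97  98  98  99  90  92  93
   87  86  81  81  81  78]
 [124 122 121 125 116 110 106 104 102 104 101 100  97  98  95  88  93  91
   85  86  84  81  71  85]
 [113 111 107 112 110 112 106 107 110 105 102 100 102  95  96  93  87  87
   89  87  82  81  86  99]
 [117 115 116 114 115 111 111 106 106 106 104 103 103 101  90  93  94  93
   88  88  81  85  96 103]
 [121 118 115 113 114 112 110 107 109 105 102 107 101  93  95  94  90  93
   91  87  91  99 104 106]
 [124 118 117 118 113 111 114 110 110 108 101 103 102  97  96  97  96  96
   95 105 109 110 103 102]]
```

Call:
{"fn": "arm_command", "kwargs": {
  "steps": [-0.002,0.0025,0,0,0,0,0.012,0,0,0,0.01,0,0,0,0.01,0,0,0,0.006,0,0,0,0.006,0,0,0,0.004,0,0,0,0,0]
}}

```text
clock: 12.68
position: [493.2, 101.8, 144.9]
ee_rot: [-0.707, 0.707, 0.0, -0.0]
contact_force: [-0.8, 0.5, -0.4]
gripper_width: 48.3
grasp_force: 62.2
```

Run:
```python
from h import *
a=cv2.cvtColor(get_image("scene"),4);b=cv2.cvtColor(get_image("top"),4)
print(read_state()["contact_force"])
cv2.imwrite("pics/c6.png",np.hstack([crop(0,225,180,290,275,6,a),crop(0,215,220,280,315,6,b)]))
```

```text
[ 0.75184083 -0.10624831 -0.99345885]
```

View pics/c6.png

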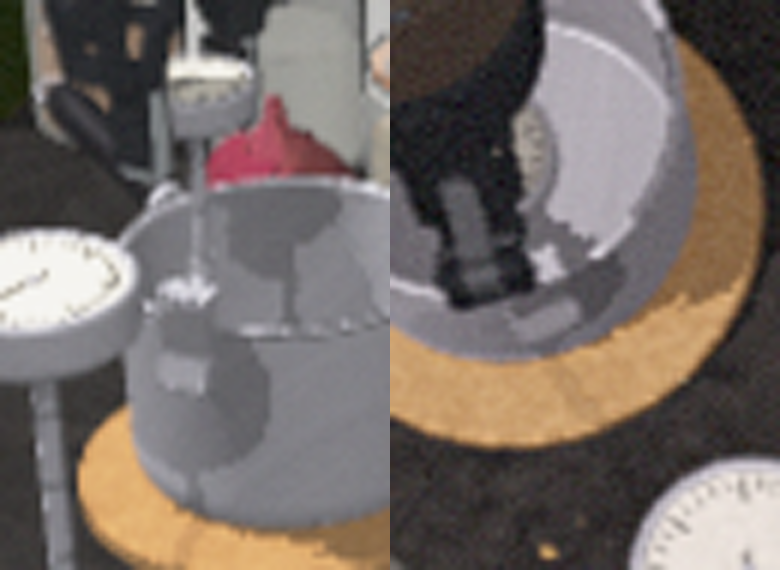

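The outer leg is outside the pan wall (scene crop 185,340) and the stem is inside. The fold (185,290) is a little above the rim, so I'll lower gently.

Call:
{"fn": "arm_command", "kwargs": {
  "steps": [0,0,0.003,0,0,0,0.003,0,0,0,0.002,0,0,0,0.002,0,0,0,0,0]
}}

```text
clock: 13.4
position: [493.2, 101.8, 134.9]
ee_rot: [-0.707, 0.707, 0.0, -0.0]
contact_force: [-0.1, 0.1, -0.8]
gripper_width: 48.5
grasp_force: 62.2
```

Call:
{"fn": "arm_command", "kwargs": {
  "steps": [0,0,0.0015,0,0,0,0.0015,0,0,0,0,0]
}}

```text
clock: 13.78
position: [493.3, 101.8, 132.1]
ee_rot: [-0.707, 0.707, 0.0, -0.0]
contact_force: [-0.8, -0.2, -0.1]
gripper_width: 48.7
grasp_force: 62.3
```

Call:
{"fn": "arm_command", "kwargs": {
  "steps": [0,0,0.001,0,0,0,0,0]
}}

```text
clock: 14.02
position: [493.4, 101.9, 131.5]
ee_rot: [-0.707, 0.707, -0.0, 0.0]
contact_force: [-0.8, -0.6, 2.3]
gripper_width: 48.6
grasp_force: 62.5
```

Call:
{"fn": "arm_command", "kwargs": {
  "steps": [0,0,0.001,0,0,0,0,0]
}}

```text
clock: 14.28
position: [493.4, 101.9, 130.3]
ee_rot: [-0.707, 0.707, -0.0, 0.0]
contact_force: [-1.0, 0.6, 3.2]
gripper_width: 47.9
grasp_force: 62.5
```

Call:
{"fn": "arm_command", "kwargs": {
  "steps": [0,0,0.001,0,0,0,0,0]
}}

```text
clock: 14.52
position: [493.4, 101.9, 129.1]
ee_rot: [-0.707, 0.707, -0.0, 0.0]
contact_force: [-1.7, 0.4, 3.3]
gripper_width: 48.4
grasp_force: 62.5
```

Call:
{"fn": "arm_command", "kwargs": {
  "steps": [0,0,0,0,0,0,0,0,0,0,0,0,0,0,0,0,0,0,0,0,0,0,0,0,0,0,0,0,0,0,-0.02,0,0,0,-0.03,0,0,0,-0.03,0,0,0,-0.02,0,0,0,0,0],
  "grip": 0.085
}}

```text
clock: 16.02
position: [494.1, 102.3, 230.6]
ee_rot: [-0.707, 0.707, -0.001, 0.002]
contact_force: [1.3, 0.8, -0.5]
gripper_width: 84.8
grasp_force: 0.0
```

Run:
```python
from h import *
a=cv2.cvtColor(get_image("scene"),4);b=cv2.cvtColor(get_image("top"),4)
cv2.imwrite("pics/s7.png",a);cv2.imwrite("pics/t7.png",b)
cv2.imwrite("pics/c7.png",np.hstack([crop(0,225,170,290,265,6,a),crop(0,215,220,280,315,6,b)]))
print(onz("top",(0,0),0))
```

```text
[1447.11652771  552.64259138    0.        ]
```

View pics/c7.png

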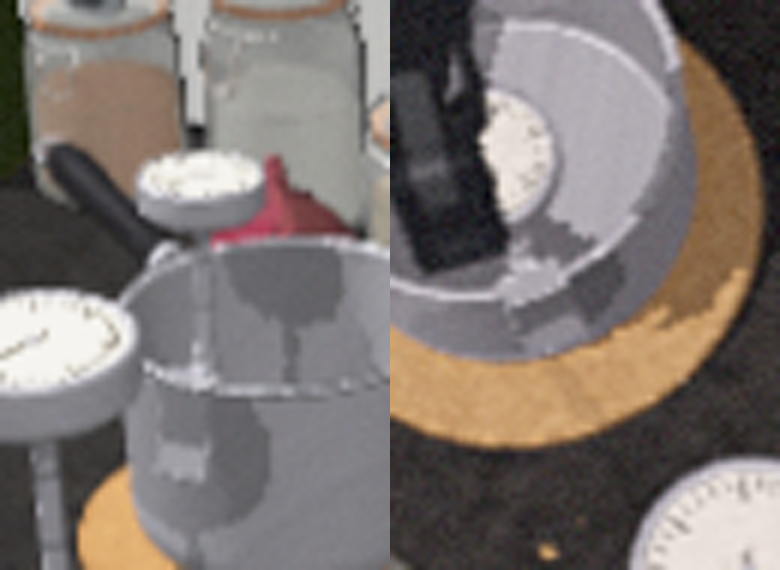

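The thermometer hangs on the pan rim with the leg outside and the stem inside, leaning slightly inwards. The dial is at scene crop (201,175) and top crop about (492,155), well away from the handle. Next I'll locate the dial and press with the fingers shut.

Run:
```python
from h import *
for t in((488,154),(492,155),(496,156)):
    print(tri((225+(201-2.5)/6,170+(175-2.5)/6),(215+(t[0]-392.5)/6,220+(t[1]-2.5)/6)))
```

```text
(array([498.25772877,  98.50365744, 191.41529935]), np.float64(3.0153254812334684))
(array([497.17381297,  97.43738314, 192.13587275]), np.float64(3.346900036788233))
(array([496.09170406,  96.37296032, 192.85537054]), np.float64(3.67787404409165))
```

Call:
{"fn": "arm_command", "kwargs": {
  "steps": [0,0,0,0,0,0,0,0,0,0,0,0,0,0,0,0,0,0,0,0,0,0,0,0,0,0,0,0,0,0,0,0,0,0,0,0,0,0,0,0],
  "grip": 0.0
}}

```text
clock: 17.38
position: [493.3, 101.9, 229.1]
ee_rot: [-0.707, 0.707, 0.0, 0.0]
contact_force: [0.6, -0.4, 1.2]
gripper_width: -0.2
grasp_force: 0.0
```

Call:
{"fn": "arm_command", "kwargs": {
  "steps": [0.003,-0.003,0.01,0,0,0,0.015,0,0,0,0.005,0,0,0,0.003,0,0,0,0.003,0,0,0,0,0]
}}

```text
clock: 18.12
position: [496.3, 98.9, 193.1]
ee_rot: [-0.707, 0.707, -0.0, 0.0]
contact_force: [0.2, 1.4, -0.1]
gripper_width: -0.1
grasp_force: 0.0
```

Call:
{"fn": "arm_command", "kwargs": {
  "steps": [0,0,0.003,0,0,0,0.003,0,0,0,0.003,0,0,0,0.003,0,0,0,0.003,0,0,0,0,0]
}}

```text
clock: 18.88
position: [496.1, 98.8, 177.8]
ee_rot: [-0.707, 0.707, 0.0, -0.0]
contact_force: [0.3, 0.2, -0.2]
gripper_width: -0.1
grasp_force: 0.0
```

Call:
{"fn": "arm_command", "kwargs": {
  "steps": [0,0,0.002,0,0,0,0.002,0,0,0,0.002,0,0,0,0.002,0]
}}

```text
clock: 19.38
position: [496.3, 98.9, 170.0]
ee_rot: [-0.707, 0.707, -0.0, 0.0]
contact_force: [-0.4, 0.2, -0.9]
gripper_width: 0.3
grasp_force: 0.0
```

Call:
{"fn": "arm_command", "kwargs": {
  "steps": [0,0,0.002,0,0,0,0.002,0,0,0,0.002,0,0,0,0.002,0]
}}

```text
clock: 19.88
position: [496.4, 98.9, 162.1]
ee_rot: [-0.707, 0.707, -0.0, 0.0]
contact_force: [0.3, -0.3, 3.0]
gripper_width: 0.1
grasp_force: 1.6
```

Call:
{"fn": "arm_command", "kwargs": {
  "steps": [0,0,0.002,0,0,0,0.002,0,0,0,0.002,0,0,0,0.002,0]
}}

```text
clock: 20.38
position: [496.3, 98.8, 154.1]
ee_rot: [-0.707, 0.707, -0.0, 0.0]
contact_force: [-1.1, 0.6, 4.0]
gripper_width: 0.3
grasp_force: 1.8
```

Call:
{"fn": "arm_command", "kwargs": {
  "steps": [0,0,0.002,0,0,0,0.002,0,0,0,0.002,0,0,0,0.002,0]
}}

```text
clock: 20.88
position: [496.2, 98.8, 145.9]
ee_rot: [-0.707, 0.707, 0.0, -0.0]
contact_force: [-1.1, -0.3, 3.4]
gripper_width: 0.5
grasp_force: 1.8
```

Call:
{"fn": "arm_command", "kwargs": {
  "steps": [0,0,0.002,0,0,0,0.002,0,0,0,0.001,0]
}}

```text
clock: 21.25
position: [496.2, 98.8, 140.9]
ee_rot: [-0.707, 0.707, 0.0, -0.0]
contact_force: [-1.8, 0.0, 3.1]
gripper_width: 0.0
grasp_force: 1.7
```

Call:
{"fn": "arm_command", "kwargs": {
  "steps": [0,0,0.001,0,0,0,0.001,0,0,0,0.001,0]
}}

```text
clock: 21.62
position: [496.3, 98.8, 138.1]
ee_rot: [-0.707, 0.707, -0.0, 0.0]
contact_force: [-1.4, -0.2, 3.3]
gripper_width: 0.1
grasp_force: 1.7
```

Call:
{"fn": "arm_command", "kwargs": {
  "steps": [0,0,0.001,0,0,0,0.001,0]
}}

```text
clock: 21.88
position: [496.3, 98.8, 136.0]
ee_rot: [-0.707, 0.707, 0.0, -0.0]
contact_force: [-0.0, 0.2, 3.6]
gripper_width: 0.2
grasp_force: 1.7
```

Call:
{"fn": "arm_command", "kwargs": {
  "steps": [0,0,0.001,0,0,0,0.001,0]
}}

```text
clock: 22.12
position: [496.3, 98.8, 134.0]
ee_rot: [-0.707, 0.707, 0.0, -0.0]
contact_force: [-1.1, 0.1, 2.8]
gripper_width: -0.1
grasp_force: 1.7
```

Call:
{"fn": "arm_command", "kwargs": {
  "steps": [0,0,0.001,0,0,0,0,0]
}}

```text
clock: 22.38
position: [496.2, 98.8, 132.9]
ee_rot: [-0.707, 0.707, 0.0, -0.0]
contact_force: [-1.1, -0.7, 2.4]
gripper_width: -0.2
grasp_force: 1.2
```

Call:
{"fn": "arm_command", "kwargs": {
  "steps": [0,0,0.001,0,0,0,0,0]
}}

```text
clock: 22.62
position: [496.3, 98.8, 132.0]
ee_rot: [-0.707, 0.707, 0.0, -0.0]
contact_force: [-1.1, 0.3, 2.5]
gripper_width: -0.3
grasp_force: 1.3
```

Call:
{"fn": "arm_command", "kwargs": {
  "steps": [0,0,0.001,0,0,0,0,0]
}}

```text
clock: 22.88
position: [496.2, 98.8, 131.0]
ee_rot: [-0.707, 0.707, 0.0, -0.0]
contact_force: [-1.4, -0.2, 2.8]
gripper_width: -0.2
grasp_force: 1.3
```

Call:
{"fn": "arm_command", "kwargs": {
  "steps": [0,0,0.001,0,0,0,0,0]
}}

```text
clock: 23.12
position: [496.2, 98.8, 130.0]
ee_rot: [-0.707, 0.707, 0.0, -0.0]
contact_force: [-0.3, -0.7, 2.5]
gripper_width: 0.2
grasp_force: 1.3
```

Call:
{"fn": "arm_command", "kwargs": {
  "steps": [0,0,0.001,0,0,0,0,0]
}}

```text
clock: 23.38
position: [496.7, 98.9, 129.3]
ee_rot: [-0.707, 0.707, -0.0, 0.0]
contact_force: [-0.2, 0.2, 4.1]
gripper_width: 0.1
grasp_force: 1.9
```

Call:
{"fn": "arm_command", "kwargs": {
  "steps": [0,0,0.001,0,0,0,0,0]
}}

```text
clock: 23.62
position: [497.5, 99.2, 129.2]
ee_rot: [-0.707, 0.707, -0.001, 0.001]
contact_force: [0.7, 0.2, 5.9]
gripper_width: -0.1
grasp_force: 3.4
```

Call:
{"fn": "arm_command", "kwargs": {
  "steps": [0,0,0.001,0,0,0,0,0]
}}

```text
clock: 23.88
position: [498.0, 99.2, 129.1]
ee_rot: [0.707, -0.707, 0.001, -0.002]
contact_force: [-0.9, 0.0, 10.0]
gripper_width: 0.0
grasp_force: 5.2
```

Call:
{"fn": "arm_command", "kwargs": {
  "steps": [0,0,-0.01,0,0,0,-0.03,0,0,0,-0.05,0,0,0,-0.05,0,0,0,-0.05,0,0,0.04,0,0,0,0.04,0,0,0.04,0.04,0,0,0.05,0.04,0,0,0.05,0,0,0,0.05,0,0,0,0,0,0,0]
}}

```text
clock: 25.38
position: [336.1, -92.3, 316.7]
ee_rot: [-0.704, 0.71, 0.0, -0.0]
contact_force: [-0.6, 0.1, -0.3]
gripper_width: -0.3
grasp_force: 0.0
```

Run:
```python
from h import *
a=cv2.cvtColor(get_image("scene"),4);b=cv2.cvtColor(get_image("top"),4)
cv2.imwrite("pics/s8.png",a);cv2.imwrite("pics/t8.png",b)
def blobs(im,x0,y0,x1,y1):
    r=im[y0:y1,x0:x1].astype(int); m=((r.min(2)>205)).astype(np.uint8)
    m=cv2.morphologyEx(m,cv2.MORPH_CLOSE,np.ones((3,3)))
    n,_,s,c=cv2.connectedComponentsWithStats(m)
    return [(s[i].tolist(),(c[i]+[x0,y0]).round(1)) for i in range(1,n) if s[i][4]>60]
print(blobs(a,240,180,290,240)); print(blobs(b,200,210,270,290))
# change check
for n in("s","t"):
    o=cv2.imread(f"pics/{dict(s='scene',t='top')[n]}0.png");d=cv2.absdiff(o,cv2.imread(f"pics/{n}8.png")).max(2)
    m=cv2.morphologyEx((d>45).astype(np.uint8),cv2.MORPH_OPEN,np.ones((3,3)))
    k,_,s,_=cv2.connectedComponentsWithStats(m); print(n,[s[i].tolist() for i in range(1,k) if s[i][4]>40])
```

```text
[([9, 28, 20, 8, 116], array([258.4, 211.9])), ([0, 40, 7, 12, 65], array([242.5, 225.3]))]
[([0, 22, 70, 58, 2081], array([233. , 266.9]))]
s [[247, 0, 67, 175, 7821], [0, 58, 12, 41, 319], [0, 100, 24, 80, 1154], [253, 202, 19, 14, 123], [356, 231, 25, 18, 382], [0, 235, 103, 117, 3965], [381, 245, 40, 26, 785], [128, 300, 35, 27, 412], [400, 319, 9, 5, 42], [119, 329, 65, 87, 3039], [0, 346, 26, 32, 566], [39, 361, 52, 70, 377], [27, 374, 31, 23, 312], [196, 399, 62, 24, 900], [0, 401, 66, 79, 2658], [55, 426, 19, 20, 203], [86, 473, 58, 7, 256]]
t [[173, 136, 260, 256, 26281], [368, 212, 7, 7, 42], [376, 214, 9, 10, 69], [416, 216, 38, 39, 1117], [247, 221, 14, 12, 90], [457, 243, 9, 18, 63], [358, 245, 18, 9, 96], [331, 374, 19, 8, 85], [275, 376, 103, 66, 1148], [277, 385, 21, 8, 75], [380, 402, 27, 22, 359], [321, 440, 62, 27, 783], [337, 465, 51, 15, 485]]
```

Call:
{"fn": "arm_command", "kwargs": {
  "steps": [0.05,0,0,0,0.05,0,0,0,0.05,0,0,0,0.05,0,0,0,0.05,0,0,0,0.05,0,0,0,0,0,0,0]
}}

```text
clock: 26.35
position: [337.9, -390.7, 315.2]
ee_rot: [-0.706, 0.708, 0.002, -0.0]
contact_force: [0.5, -0.1, -0.1]
gripper_width: -0.2
grasp_force: 0.0
```

Run:
```python
from h import *
b=cv2.cvtColor(get_image("top"),4); a=cv2.cvtColor(get_image("scene"),4)
def blob(im,x0,y0,x1,y1,t):
    m=cv2.morphologyEx((im[y0:y1,x0:x1].min(2)>t).astype(np.uint8),cv2.MORPH_CLOSE,np.ones((3,3)))
    n,_,s,c=cv2.connectedComponentsWithStats(m); return [(s[i].tolist(),(c[i]+[x0,y0]).round(1)) for i in range(1,n) if s[i][4]>40]
for t in(190,215): print(t,blob(a,245,195,275,225,t),blob(b,200,205,270,285,t))
cs=(258.8,212)
for z in(153,158,163): print(z,onz("scene",cs,z).round(1),proj("top",onz("scene",cs,z)).round(1))
o=cv2.imread("pics/top0.png");d=cv2.absdiff(o,b).max(2)
m=cv2.morphologyEx((d>45).astype(np.uint8),cv2.MORPH_OPEN,np.ones((3,3)))
k,_,s,_=cv2.connectedComponentsWithStats(m); print([s[i].tolist() for i in range(1,k) if s[i][4]>40])
```

```text
190 [([4, 13, 22, 9, 130], array([258.7, 211.9]))] [([27, 0, 33, 18, 51], array([242.2, 209.9])), ([21, 36, 23, 22, 394], array([232. , 251.4]))]
215 [([4, 14, 20, 7, 110], array([258.7, 211.8]))] [([21, 37, 20, 18, 181], array([231.2, 251.2]))]
153 [503.3 105.  153. ] [229.5 250.9]
158 [495.2  98.6 158. ] [233.3 252.9]
163 [487.1  92.1 163. ] [237.1 255. ]
[[408, 45, 232, 304, 36019], [436, 204, 9, 13, 81], [362, 211, 20, 28, 302], [383, 214, 6, 10, 48], [570, 218, 12, 22, 156], [428, 220, 20, 30, 349], [220, 241, 22, 23, 389], [422, 262, 8, 11, 72], [520, 313, 10, 7, 53], [247, 370, 277, 110, 7350], [216, 396, 32, 84, 896], [516, 444, 43, 36, 524], [230, 452, 31, 22, 496], [320, 469, 16, 5, 60], [337, 468, 27, 12, 228]]
```

```bash
python3 -c "
from bench import *
print(job_done())"
```

```text
the job is handed in; nothing more can be done
None
```

The thermometer hangs on the pan's near rim, clear of the handle, with its foot on the pan floor as judged from the dial height and the press force. My first grasp closed on top of the dial and pushed the probe down about 6 mm while it was still on the mug. The pan and mug show no movement in the before/after top-view comparison, and I handed the job in shortly after 26 s.

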